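Set out the feed bottles of a bioreactor

ROBOT

A 7-joint arm with a two-finger parallel gripper is mounted at the origin on the work surface. World frame = base frame: x ahead of the robot, y to its left, z up, the work surface at z = 0. Lengths are in mm, angles in rad, forces in N, time in s.
With the tool pointing down it reaches from about 400 to 900 mm from the base axis. Payload 5.6 kg.
Tool frame: the origin (TCP) lies at the very end of the fingers, on their centre line; the grasp point (between the pads) lies 19 mm behind it; z points along the fingers, x is the direction in which the jaws open and shut, and the axes are right-handed (so a half turn about z gives the same grasp; the last joint's range is limited). The gripper opens to 92 mm and grips with 3 to 60 N. Pads are 20 mm wide; open, the fingers measure 128 mm over their backs; the gripper's body (75 mm by 189 mm) begins 69 mm behind the grasp point.
Start: joints at [-1.379, 0.468, -0.012, 1.603, 0.006, 1.071, -0.056], TCP at [151.263, 632.162, 214.592] pointing down, gripper open.
Joint ranges: [-2.53, 2.53], [-0.31, 2.02], [-1.57, 1.55], [0.28, 2.44], [-1.29, 4.43], [0.15, 1.84], [-2.92, 2.92]. Speed limits (rad/s): [2.57, 2.57, 3.14, 3.14, 3.14, 3.14, 3.14].

INTERFACE

Orientations are given as [roll, pitch, yaw] about the fixed x, y, z axes, in that order (R = Rz(yaw) Ry(pitch) Rx(roll)).
In Python, from station import get_obs, capture, job gives the robot as it stands. The module is installed in compiled form; this text tells all that it offers.
- The arm moves only by the tool carry_out, never from a script. Its argument "targets" is a list of rows, each a list of 7 numbers: the shift along the world's x, y, z in cm, then the turn, a rotation vector about the world's x, y, z in degrees, then the opening, from -1 (shut) to 1 (fully open). A call has exactly 8 rows; each row is the pose to reach, as a shift and turn from the pose commanded when the call began; what a row does not reach only later rows make up. A row lasts 1/8 s, in which the tool goes at most 62.5 mm and 10.7 degrees, less where a joint would pass 70% of its speed; a pose out of reach is approached as far as the arm can. A call with a gripper value outside its range is refused whole. The fingers move at their own pace and stop on an object; the grip force is fixed at half the most. Time passes only in rows, so rows that repeat a pose let the fingers close, or fill a call up. It gives the time, the measured TCP pose, the force and the opening at its end, in the units of the state.
- get_obs(): the state, without advancing time (a new reading comes with each control period).
- capture(name): name is "scene" or "top" or "wrist"; returns a dict with "color" (384x512x3 uint8, red, green, blue), "fx", "fy", "cx", "cy" (pixels), "pose" (4x4, takes a point from camera to world coordinates). Camera axes: x right, y up, looking along -z (the intrinsics and any distortion apply to the point x, -y, -z); pixel columns grow to the right and rows downward; lengths in mm; the calibration is good to about 2 mm. A picture is of the moment at which its call begins. There is no depth.
- job.hand_in(): hands the job in, once; it reports no verdict.
The state is a dict: "time": time; "joint_pos": joint angles; "joint_vel": joint speeds; "tau": joint torques, N m; "ee_pos": TCP position; "tool_rot": TCP orientation; "wrist_force": force on the tool from outside, world axes, zero at the start; "ft_torque": the same for the moment, N m; "grip_width": finger opening in mm.
Only numpy, scipy, OpenCV 4.12 (cv2) and the standard library are available. Lean on these libraries where they do the work, as an engineer would, in place of code of your own. Each camera call takes 0.05 s, during which the arm holds its last target. There are 200 camera calls.

TASK

Get the bioreactor's feed station ready: stand each of the four colour-capped bottles in the bottle stand whose ring has the colour of its cap (orange, green, blue, yellow), upright and fully down on the stand's floor. They are glass: set them down gently, do not drop or tip them, and leave the white-capped bottle and the steel beaker where they are, standing.

Things in the scene. Friction and masses are not known exactly. Their poses are not given: they have to be found in the camera images.
- bottle_orange: Lab bottle of clear glass with white paper label and orange screw cap, thin orange stripe on the label; upright, loose, about 220 g. Body 56 mm across up to 64 mm height, then a shoulder to a 35 mm neck; cap 42 mm across, 84 to 108 mm above the underside (grip here). Origin: centre of the underside; z up.
- bottle_green: Lab bottle of clear glass with white paper label and green screw cap, thin green stripe on the label; upright, loose, about 220 g. Body 56 mm across up to 64 mm height, then a shoulder to a 35 mm neck; cap 42 mm across, 84 to 108 mm above the underside (grip here). Origin: centre of the underside; z up.
- bottle_blue: Lab bottle of clear glass with white paper label and blue screw cap, thin blue stripe on the label; upright, loose, about 220 g. Body 56 mm across up to 64 mm height, then a shoulder to a 35 mm neck; cap 42 mm across, 84 to 108 mm above the underside (grip here). Origin: centre of the underside; z up.
- bottle_yellow: Lab bottle of clear glass with white paper label and yellow screw cap, thin yellow stripe on the label; upright, loose, about 220 g. Body 56 mm across up to 64 mm height, then a shoulder to a 35 mm neck; cap 42 mm across, 84 to 108 mm above the underside (grip here). Origin: centre of the underside; z up.
- stand_orange: Bottle stand fixed to the bench, wherever it stands: a round shallow cup with its rim ring in orange and a grey floor. Outer diameter 92 mm, inner 76 mm; ring top 18 mm above the bench, its floor 6 mm above the bench. Origin: centre of its underside, at bench height; z up.
- stand_green: Bottle stand fixed to the bench, wherever it stands: a round shallow cup with its rim ring in green and a grey floor. Outer diameter 92 mm, inner 76 mm; ring top 18 mm above the bench, its floor 6 mm above the bench. Origin: centre of its underside, at bench height; z up.
- stand_blue: Bottle stand fixed to the bench, wherever it stands: a round shallow cup with its rim ring in blue and a grey floor. Outer diameter 92 mm, inner 76 mm; ring top 18 mm above the bench, its floor 6 mm above the bench. Origin: centre of its underside, at bench height; z up.
- stand_yellow: Bottle stand fixed to the bench, wherever it stands: a round shallow cup with its rim ring in yellow and a grey floor. Outer diameter 92 mm, inner 76 mm; ring top 18 mm above the bench, its floor 6 mm above the bench. Origin: centre of its underside, at bench height; z up.
- bottle_white: Lab bottle of clear glass with white paper label and white screw cap, thin white stripe on the label; upright, loose, about 220 g. Body 56 mm across up to 64 mm height, then a shoulder to a 35 mm neck; cap 42 mm across, 84 to 108 mm above the underside (grip here). Origin: centre of the underside; z up. Not part of the job: leave it.
- steel_beaker: Open stainless steel beaker, 68 mm diameter at the rim, 85 mm high, loose, not part of the job: stays where it is. Origin: centre of the underside; z up.
Things that resemble listed ones, but are neither listed nor needed, are in the scene too. Leave any pink look-alike of the stand_yellow alone.

How it is judged (in metres and radians):
At the end, for the whole second after the job is handed in: Each of the orange, green, blue and yellow bottles stands in the stand of its colour: axis within 13 mm of the stand's centre (anywhere inside the ring), underside on the stand's floor (2 to 10 mm above the bench), tilted less than 0.1 rad, at rest (horizontal distance between bottle_orange and stand_orange below 0.013 m and z of bottle_orange in the frame of stand_orange between 0.002 and 0.01 m and angle between each of bottle_orange, bottle_green, bottle_blue, bottle_yellow's own z axis and vertical below 0.1 rad and linear speed of each of bottle_orange, bottle_green, bottle_blue, bottle_yellow below 0.02 m/s and horizontal distance between bottle_green and stand_green below 0.013 m and z of bottle_green in the frame of stand_green between 0.002 and 0.01 m and horizontal distance between bottle_blue and stand_blue below 0.013 m and z of bottle_blue in the frame of stand_blue between 0.002 and 0.01 m and horizontal distance between bottle_yellow and stand_yellow below 0.013 m and z of bottle_yellow in the frame of stand_yellow between 0.002 and 0.01 m); the robot touches nothing.
It fails at once if the white-capped bottle or the steel beaker is shifted by more than 20 mm (distance of any of bottle_white, steel_beaker from where it was at the start of the episode above 0.02 m).
It fails at once if a bottle or the beaker is tipped by more than 0.5 rad (angle between any of bottle_orange, bottle_green, bottle_blue, bottle_yellow, bottle_white, steel_beaker's own z axis and vertical above 0.5 rad).
It fails at once if a bottle is dropped or knocked: it moves faster than 0.6 m/s (a fall of about 18 mm) while the fingers do not hold it ((linear speed of bottle_orange above 0.6 m/s and contact force between the fingers and bottle_orange below 0.05 N) or (linear speed of bottle_green above 0.6 m/s and contact force between the fingers and bottle_green below 0.05 N) or (linear speed of bottle_blue above 0.6 m/s and contact force between the fingers and bottle_blue below 0.05 N) or (linear speed of bottle_yellow above 0.6 m/s and contact force between the fingers and bottle_yellow below 0.05 N) or (linear speed of bottle_white above 0.6 m/s and contact force between the fingers and bottle_white below 0.05 N)).
It also fails if it takes over 102 s, if anything falls off the work surface, if the arm or the gripper's body presses on something with over 40 N, if the wrist force passes 120 N, or if a joint passes its speed limit or range.

## Working session

There is one attempt and no reset: what is moved stays moved. The work goes in short steps, Python scripts to look and compute and a tool call to move; the robot and the scene stay as the last step left them, time stands still between calls to the robot, and variables do not carry over. Pictures are saved under pics/ and viewed, about 12 in all and at most 16, crops included, and the job is handed in when it is done.

Besides the shell and the picture viewer there is one more tool, called after "Request:" in YAML: its name, and indented under it one key for each argument. carry_out: Moves the arm, as the interface text tells. Its arguments: {"type":"object","properties":{"targets":{"type":"array","items":{"type":"array","items":{"type":"number"}}}},"required":["targets"]}

```bash
mkdir -p pics; python3 - <<'E'
from station import get_obs, capture
import cv2,numpy as np
print(get_obs())
for n in ("scene","top"):
    c=capture(n); cv2.imwrite(f"pics/{n}0.png",cv2.resize(c["color"][:,:,::-1],None,fx=1.5,fy=1.5)); np.savez(f"{n}0.npz",**c)
    print(n,{k:v for k,v in c.items() if k!="color"})
E
```

```text
{'time': 0.0, 'joint_pos': array([-1.37900563,  0.46838688, -0.01157445,  1.60361083,  0.00601827,
        1.07139822, -0.0563103 ]), 'joint_vel': array([-0.00017132, -0.00011108,  0.00049381,  0.00178433,  0.00103012,
        0.00041413, -0.00140109]), 'tau': array([ 8.18699773e-04, -5.20571744e+01, -1.22985186e-02, -2.43755203e+01,
       -5.66961779e-02,  1.68911414e-02,  1.40522511e-04]), 'ee_pos': array([151.17151068, 631.58102782, 213.63934699]), 'tool_rot': array([3.14144020e+00, 1.76302992e-03, 1.33591460e+00]), 'wrist_force': array([-0.26212011,  0.01833451,  0.47773532]), 'ft_torque': array([ 0.00607503, -0.05161786, -0.05661924]), 'grip_width': 91.798269332506}
scene {'fx': 414.5372008305595, 'fy': 414.5372008305595, 'cx': 257.41302236838027, 'cy': 190.6277530750184, 'pose': array([[ 2.08616669e-01, -8.40551734e-01,  4.99951865e-01,
         1.10637444e+03],
       [ 9.77986816e-01,  1.81684178e-01, -1.02628682e-01,
        -1.69916884e+02],
       [-4.56862658e-03,  5.10356387e-01,  8.59950862e-01,
         1.05030688e+03],
       [ 0.00000000e+00,  0.00000000e+00,  0.00000000e+00,
         1.00000000e+00]])}
top {'fx': 399.7566191880543, 'fy': 399.7566191880543, 'cx': 255.4180385468624, 'cy': 191.17014545650315, 'pose': array([[-2.76750685e-02,  9.97137874e-01, -7.03573101e-02,
         4.35913061e+02],
       [-9.99536479e-01, -2.67110173e-02,  1.46064923e-02,
        -2.44822591e+01],
       [ 1.26853713e-02,  7.07289336e-02,  9.97414908e-01,
         1.21127104e+03],
       [ 0.00000000e+00,  0.00000000e+00,  0.00000000e+00,
         1.00000000e+00]])}
```

View pics/scene0.png

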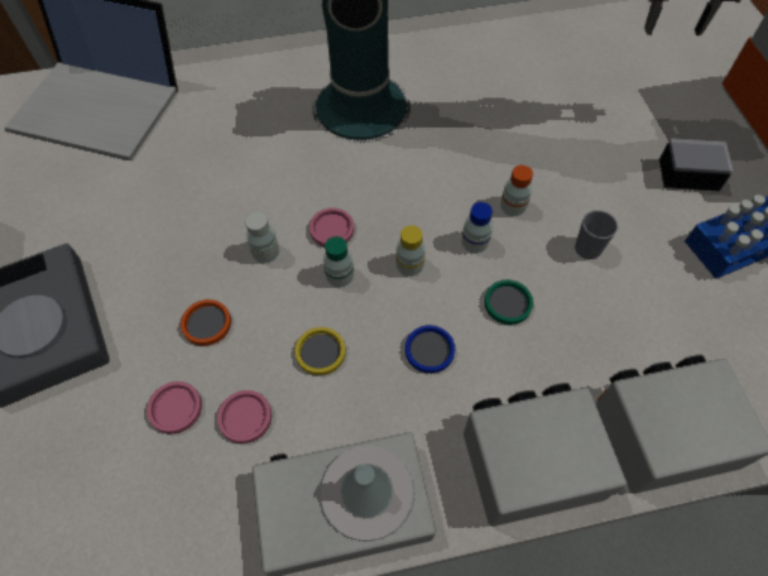

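View pics/top0.png

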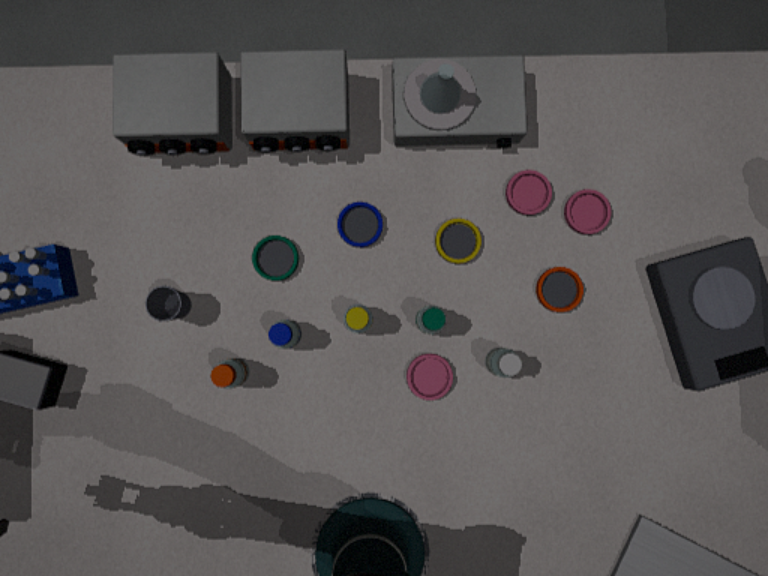

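Both views show all four coloured bottles, four matching stands and pink decoys. In the top view (1.5x) the caps are at about O(222,375), B(281,334), Y(357,318), G(432,319), and white is at (510,363). The rings are at G(276,258), B(360,224), Y(459,241), O(560,289).

```bash
cat > h.py <<'E'
import numpy as np,cv2
H={'orange':(2,15),'yellow':(23,34),'green':(65,92),'blue':(112,130)}
def ray(c,u,v,z):
    P=c["pose"];d=P[:3,:3]@np.array([(u-c["cx"])/c["fx"],-(v-c["cy"])/c["fy"],-1]);o=P[:3,3]
    return (o+d*(z-o[2])/d[2])[:2]
def blobs(c,roi=None):
    hsv=cv2.cvtColor(np.ascontiguousarray(c["color"]),cv2.COLOR_RGB2HSV);out={}
    for k,(a,b) in H.items():
        m=cv2.inRange(hsv,(a,130,60),(b,255,255))
        cs,_=cv2.findContours(m,cv2.RETR_EXTERNAL,cv2.CHAIN_APPROX_NONE)
        out[k]=[(cv2.fitEllipse(q),cv2.contourArea(q)) for q in cs if len(q)>12 and cv2.contourArea(q)>40]
    return out
E
python3 - <<'E'
from h import *
for n in("top","scene"):
    c=dict(np.load(n+"0.npz"))
    for k,l in blobs(c).items():
        for (e,a) in l:
            print(n,k,np.round(e[0],1),np.round(e[1],1),a,"z18",ray(c,*e[0],18).round(1),"z108",ray(c,*e[0],108).round(1),"z96",ray(c,*e[0],96).round(1))
E
```

```text
top orange [147.8 250. ] [14.1 14.5] 159.5 z18 [354.4 280.5] z108 [360.6 257.5] z96 [359.8 260.6]
top orange [373.2 192.5] [29.  30.1] 685.0 z18 [ 506.6 -395.6] z108 [ 501.3 -367.6] z96 [ 502.  -371.3]
top yellow [237.8 211.8] [14.1 14.1] 155.0 z18 [460.   12.3] z108 [458.2   9.5] z96 [458.4   9.9]
top yellow [305.2 160.1] [28.9 29.8] 674.0 z18 [ 609.8 -194.5] z108 [ 596.7 -181.7] z96 [ 598.5 -183.4]
top green [289.  212.3] [12.9 13.4] 132.5 z18 [ 454.3 -140.3] z108 [ 452.9 -131.6] z96 [ 453.1 -132.8]
top green [182.6 171.3] [27.8 28.1] 46.5 z18 [585.5 174.5] z108 [574.2 159.5] z96 [575.7 161.5]
top blue [186.1 222.3] [14.  14.1] 152.5 z18 [432.9 166.4] z108 [433.1 152. ] z96 [433.1 153.9]
top blue [239.6 149. ] [28.6 29.4] 659.0 z18 [648.8   2.3] z108 [6.327e+02 3.000e-01] z96 [6.348e+02 5.000e-01]
scene orange [136.8 214.5] [28.8 33. ] 742.0 z18 [ 511.1 -393.5] z108 [ 563. -374.] z96 [ 556.  -376.6]
scene orange [347.9 116.2] [12.3 13.8] 121.5 z18 [294.  298.1] z108 [364.8 257.3] z96 [355.4 262.7]
scene orange [507.1   3. ] [ 7.6 10.8] 47.5 z18 [-127.1 1095. ] z108 [-19.6 984.7] z96 [-33.9 999.4]
scene yellow [213.  233.7] [30.6 32.6] 781.0 z18 [ 614.4 -193.7] z108 [ 657.3 -191.7] z96 [ 651.6 -191.9]
scene yellow [274.  157.4] [12.9 14.6] 141.5 z18 [402.  27.] z108 [463.4   9.9] z96 [455.2  12.1]
scene green [339.  200.2] [25.4 30.7] 610.5 z18 [586.5 174.3] z108 [631.8 144.2] z96 [625.7 148.2]
scene green [223.7 163.5] [10.3 13.5] 106.5 z18 [ 391.8 -126.4] z108 [ 454.1 -130.2] z96 [ 445.8 -129.6]
scene blue [286.2 231.9] [29.3 32.4] 745.0 z18 [651.3   2.9] z108 [691.  -12.2] z96 [685.7 -10.2]
scene blue [320.8 140.5] [11.3 13.8] 118.0 z18 [370.2 184.3] z108 [434.4 153.4] z96 [425.8 157.5]
```

Request:
carry_out:
  targets:
    - [1.5,-2.7,0,0,0,0,1]
    - [4.5,-8,0,0,0,0,1]
    - [8,-14.3,0,0,0,0,1]
    - [11.5,-20.5,0,0,0,0,1]
    - [15,-26.8,0,0,0,0,1]
    - [18,-32.1,0,0,0,0,1]
    - [20,-35.7,0,0,0,0,1]
    - [21,-37.4,0,0,0,0,1]

```text
time: 1.1
ee_pos: [362.5, 254.6, 214.6]
tool_rot: [3.141, 0.001, 1.331]
wrist_force: [-0.6, -0.1, -0.4]
grip_width: 92.0
```

```bash
python3 - <<'E'
from station import get_obs, capture
import cv2,numpy as np
o=get_obs();print(o["time"],o["ee_pos"],o["tool_rot"],o["joint_pos"])
c=capture("wrist");cv2.imwrite("pics/w1.png",c["color"][:,:,::-1])
from h import *
for e,a in blobs(c)["orange"]: print(e,a,ray(c,*e[0],108))
E
```

```text
1.1 [362.52084533 254.64580583 214.55520655] [3.14146789e+00 5.14053636e-04 1.33087345e+00] [-0.85762739  0.10933396  0.18218853  2.09549083 -0.02399046  0.93903251
  0.66854677]
((263.0923156738281, 184.3933563232422), (42.883750915527344, 46.308448791503906), 177.2244415283203) 1556.5 [358.86445094 259.76170047]
```

View pics/w1.png

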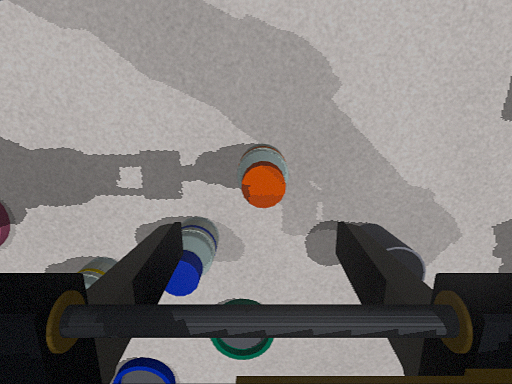

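The wrist image shows the orange cap at (263,184), between the fingers' sides and free. Its ray gives (359,260), which agrees with the top view.

Request:
carry_out:
  targets:
    - [-0.1,0.1,-1,0,0,0,1]
    - [-0.1,0.1,-3.5,0,0,0,1]
    - [-0.1,0.1,-7,0,0,0,1]
    - [-0.1,0.1,-10,0,0,0,1]
    - [-0.1,0.1,-12,0,0,0,1]
    - [-0.1,0.1,-13.3,0,0,0,1]
    - [-0.1,0.1,-13.7,0,0,0,1]
    - [-0.1,0.1,-13.7,0,0,0,1]

```text
time: 2.15
ee_pos: [360.1, 259.6, 77.6]
tool_rot: [-3.142, -0.0, 1.337]
wrist_force: [-0.2, -0.5, 1.1]
grip_width: 91.8
```

Request:
carry_out:
  targets:
    - [0,0,0,0,0,0,-1]
    - [0,0,0,0,0,0,-1]
    - [0,0,0,0,0,0,-1]
    - [0,0,0,0,0,0,-1]
    - [0,0,0,0,0,0,-1]
    - [0,0,0,0,0,0,-1]
    - [0,0,0,0,0,0,-1]
    - [0,0,0,0,0,0,-1]

```text
time: 3.15
ee_pos: [360.3, 259.2, 77.6]
tool_rot: [3.142, -0.0, 1.336]
wrist_force: [-1.0, 0.2, 0.9]
grip_width: 41.5
```

Request:
carry_out:
  targets:
    - [0,0,0.5,0,0,0,-1]
    - [0,0,2,0,0,0,-1]
    - [0,0,4.5,0,0,0,-1]
    - [0.5,0,7.5,0,0,0,-1]
    - [1.5,-0.5,10.5,0,0,0,-1]
    - [3.5,-2,13,0,0,0,-1]
    - [6,-4.5,14,0,0,0,-1]
    - [9,-8,14,0,0,0,-1]

```text
time: 4.15
ee_pos: [451.3, 179.4, 219.7]
tool_rot: [3.139, -0.003, 1.338]
wrist_force: [0.1, 0.7, -1.4]
grip_width: 41.3
```

Request:
carry_out:
  targets:
    - [2.5,-4,0,0,0,0,-1]
    - [4.5,-9,0,0,0,0,-1]
    - [5.8,-14.5,0,0,0,0,-1]
    - [5.8,-20,0,0,0,0,-1]
    - [5.8,-25.5,0,0,0,0,-1]
    - [5.8,-31,0,0,0,0,-1]
    - [5.8,-36.5,0,0,0,0,-1]
    - [5.8,-42,0,0,0,0,-1]

```text
time: 5.15
ee_pos: [508.1, -242.3, 218.7]
tool_rot: [3.141, -0.001, 1.336]
wrist_force: [0.7, -0.4, -1.3]
grip_width: 41.2
```

Request:
carry_out:
  targets:
    - [0,-5,0,0,0,0,-1]
    - [0,-9.5,0,0,0,0,-1]
    - [0,-13,0,0,0,0,-1]
    - [0,-15,0,0,0,0,-1]
    - [0,-15.4,-2,0,0,0,-1]
    - [0,-15.4,-5,0,0,0,-1]
    - [0,-15.4,-8,0,0,0,-1]
    - [0,-15.4,-9,0,0,0,-1]

```text
time: 6.15
ee_pos: [507.6, -391.6, 124.6]
tool_rot: [-3.137, -0.003, 1.338]
wrist_force: [-0.1, 0.3, -1.1]
grip_width: 40.9
```

```bash
python3 - <<'E'
from station import get_obs, capture
import cv2,numpy as np
from h import *
o=get_obs();print(o["time"],o["ee_pos"],o["tool_rot"],o["joint_pos"],o["grip_width"],o["wrist_force"])
c=capture("wrist");t=capture("top");s=capture("scene")
cv2.imwrite("pics/w2.png",np.vstack([np.hstack([c["color"],t["color"]])[:,:,::-1]]) if 0 else cv2.resize(np.hstack([c["color"],s["color"]])[:,:,::-1],(800,300)))
E
```

```text
6.15 [ 507.56054081 -391.6295255   124.57791059] [-3.13697702e+00 -2.95977871e-03  1.33804870e+00] [ 0.24706432  0.58814603  0.49922186  1.71937232 -0.3395242   0.92662524
  2.221532  ] 40.90465318339026 [-0.14578753  0.28127213 -1.07901238]
```

View pics/w2.png

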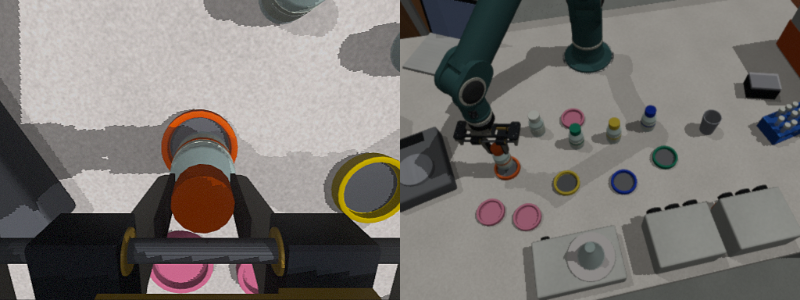

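The wrist view shows the orange bottle held upright over the orange ring, with nothing close enough to hit. Next I lower it.

Request:
carry_out:
  targets:
    - [0,0,-1,0,0,0,-1]
    - [0,0,-2,0,0,0,-1]
    - [0,0,-3,0,0,0,-1]
    - [0,0,-3.6,0,0,0,-1]
    - [0,0,-4,0,0,0,-1]
    - [0,0,-4.3,0,0,0,-1]
    - [0,0,-4.4,0,0,0,-1]
    - [0,0,-4.4,0,0,0,-1]

```text
time: 7.3
ee_pos: [508.4, -395.0, 83.8]
tool_rot: [3.141, 0.0, 1.336]
wrist_force: [-0.6, -0.9, -2.1]
grip_width: 41.2
```

```bash
python3 - <<'E'
from station import get_obs, capture
import cv2,numpy as np
from h import *
o=get_obs();print(o["time"],o["ee_pos"],o["wrist_force"])
for n in("top","wrist"):
    c=capture(n)
    for e,a in blobs(c)["orange"]: print(n,e,a,ray(c,*e[0],18),ray(c,*e[0],114))
E
```

```text
7.3 [ 508.40024184 -394.95304648   83.78785464] [-0.56311912 -0.9279736  -2.10707082]
top ((372.7517395019531, 194.61001586914062), (23.453645706176758, 27.923908233642578), 98.3082275390625) 78.5 [ 500.30388609 -393.82067597] [ 495.12357164 -364.10698401]
wrist ((258.9420471191406, 254.63107299804688), (80.36380004882812, 87.74812316894531), 179.0357666015625) 5523.5 [ 553.19816783 -405.3576951 ] [ 504.99262523 -393.84567452]
wrist ((259.3792419433594, 220.19351196289062), (83.74791717529297, 87.64878845214844), 170.438232421875) 68.0 [ 523.09597735 -397.79738015] [ 487.08523689 -389.34814482]
wrist ((258.40985107421875, 197.25839233398438), (101.21631622314453, 104.5202865600586), 90.84909057617188) 2292.0 [ 503.86838512 -394.00815134] [ 475.64700083 -387.09398356]
```

Request:
carry_out:
  targets:
    - [0,0,0,0,0,0,1]
    - [0,0,0,0,0,0,1]
    - [0,0,0,0,0,0,1]
    - [0,0,0,0,0,0,1]
    - [0,0,0,0,0,0,1]
    - [0,0,1,0,0,0,1]
    - [0,0,3.5,0,0,0,1]
    - [0,0,7,0,0,0,1]

```text
time: 8.4
ee_pos: [507.8, -394.6, 154.2]
tool_rot: [-3.14, -0.0, 1.336]
wrist_force: [0.7, -0.8, -0.2]
grip_width: 92.0
```

Request:
carry_out:
  targets:
    - [0,0,4,0,0,0,1]
    - [-0.5,3,6,0,0,0,1]
    - [-1.5,8,6,0,0,0,1]
    - [-3,14,6,0,0,0,1]
    - [-4.5,20,6,0,0,0,1]
    - [-5.2,24,6,0,0,0,1]
    - [-5.5,26.4,6,0,0,0,1]
    - [-5.5,26.4,6,0,0,0,1]

```text
time: 9.4
ee_pos: [453.5, -129.3, 214.3]
tool_rot: [3.141, -0.001, 1.339]
wrist_force: [-0.0, -0.8, 0.9]
grip_width: 91.7
```

```bash
python3 - <<'E'
from station import get_obs, capture
import cv2,numpy as np
from h import *
o=get_obs();print(o["time"],o["ee_pos"],o["wrist_force"])
for n in("top","wrist"):
    c=capture(n)
    if n=="top":cv2.imwrite("pics/t3.png",c["color"][:,:,::-1])
    for k in("orange","green"):
      for e,a in blobs(c)[k]: print(n,k,np.round(e[0],1),a,ray(c,*e[0],18),ray(c,*e[0],108 if k=="green" else 114))
E
```

```text
9.4 [ 453.47000777 -129.33416525  214.33063304] [-0.04774701 -0.80639296  0.8829899 ]
top orange [373.7 192.3] 730.0 [ 507.13778603 -396.88200656] [ 501.40767663 -366.92202709]
top green [182.7 171.4] 653.0 [585.19932661 174.1766002 ] [573.9397188 159.1931666]
wrist orange [ 78.  247.8] 2543.5 [ 500.24678501 -383.47059992] [ 468.6240399  -312.79837727]
wrist green [509.8 214.2] 401.0 [582.73019995 163.97220284] [532.87972338  96.13235544]
wrist green [259.8 188.2] 1343.0 [ 476.75085882 -134.83051122] [ 452.85981697 -129.4792115 ]
```

View pics/t3.png

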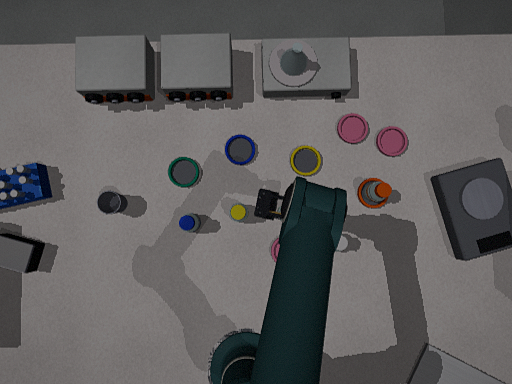

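The orange bottle stands in its ring (cap at (383,190), ring about (374,192)). The green cap is centred under the gripper.

Request:
carry_out:
  targets:
    - [0,0,-1,0,0,0,1]
    - [0,0,-3.5,0,0,0,1]
    - [0,0,-7,0,0,0,1]
    - [0,0,-10,0,0,0,1]
    - [0,0,-12,0,0,0,1]
    - [0,0,-13.3,0,0,0,1]
    - [0,0,-13.7,0,0,0,1]
    - [0,0,-13.7,0,0,0,1]

```text
time: 10.5
ee_pos: [453.4, -131.2, 76.7]
tool_rot: [3.141, 0.0, 1.335]
wrist_force: [-1.0, 0.6, 0.8]
grip_width: 91.7
```

Request:
carry_out:
  targets:
    - [0,0,0,0,0,0,-1]
    - [0,0,0,0,0,0,-1]
    - [0,0,0,0,0,0,-1]
    - [0,0,0,0,0,0,-1]
    - [0,0,0,0,0,0,-1]
    - [0,0,0,0,0,0,-1]
    - [0,0,0,0,0,0,-1]
    - [0,0,0,0,0,0,-1]

```text
time: 11.5
ee_pos: [453.3, -130.8, 76.6]
tool_rot: [3.142, -0.0, 1.336]
wrist_force: [-0.2, 0.8, 1.7]
grip_width: 41.0
```

Request:
carry_out:
  targets:
    - [0,0,0.5,0,0,0,-1]
    - [0,0,2,0,0,0,-1]
    - [0,0,4.5,0,0,0,-1]
    - [0,0,7.5,0,0,0,-1]
    - [0,0,10.5,0,0,0,-1]
    - [0.5,1,13,0,0,0,-1]
    - [1.8,4,14,0,0,0,-1]
    - [3.5,8,14,0,0,0,-1]

```text
time: 12.5
ee_pos: [489.0, -51.1, 218.7]
tool_rot: [3.138, -0.001, 1.333]
wrist_force: [1.4, 0.6, -2.0]
grip_width: 41.4
```

Request:
carry_out:
  targets:
    - [2,5,0,0,0,0,-1]
    - [4.2,10,0,0,0,0,-1]
    - [6.6,15,0,0,0,0,-1]
    - [8.5,19.5,0,0,0,0,-1]
    - [9.5,22,0,0,0,0,-1]
    - [9.8,22.5,-1,0,0,0,-1]
    - [9.8,22.5,-4,0,0,0,-1]
    - [9.8,22.5,-7,0,0,0,-1]

```text
time: 13.5
ee_pos: [585.8, 172.1, 145.9]
tool_rot: [3.141, 0.001, 1.334]
wrist_force: [-0.1, 1.2, -3.1]
grip_width: 41.4
```

Request:
carry_out:
  targets:
    - [0,0,-2,0,0,0,-1]
    - [0,0,-3.5,0,0,0,-1]
    - [0,0,-4.7,0,0,0,-1]
    - [0,0,-5.5,0,0,0,-1]
    - [0,0,-6,0,0,0,-1]
    - [0,0,-6.3,0,0,0,-1]
    - [0,0,-6.4,0,0,0,-1]
    - [0,0,-6.4,0,0,0,-1]

```text
time: 14.5
ee_pos: [586.5, 174.2, 82.9]
tool_rot: [3.141, -0.0, 1.336]
wrist_force: [-0.5, -0.1, -2.6]
grip_width: 41.4
```

```bash
python3 - <<'E'
from station import get_obs, capture
from h import *
o=get_obs();print(o["time"],o["ee_pos"],o["wrist_force"],o["joint_pos"])
c=capture("wrist");cv2.imwrite("pics/w4.png",c["color"][:,:,::-1])
for e,a in blobs(c)["green"]: print(np.round(e[0],1),np.round(e[1]),a,ray(c,*e[0],18),ray(c,*e[0],114))
E
```

```text
14.5 [586.47812481 174.23092915  82.86024595] [-0.51850698 -0.05311675 -2.55753916] [-0.5692838   0.57115324  0.30123516  1.81233667 -0.22751039  0.79132985
  1.1835404 ]
[272.4 231.8] [ 8. 27.] 105.5 [613.25257661 179.54496455] [572.17802801 184.68071141]
[259.2 199.1] [100. 106.] 1726.5 [583.3413329  175.52570925] [554.4317579  182.29609676]
```

View pics/w4.png

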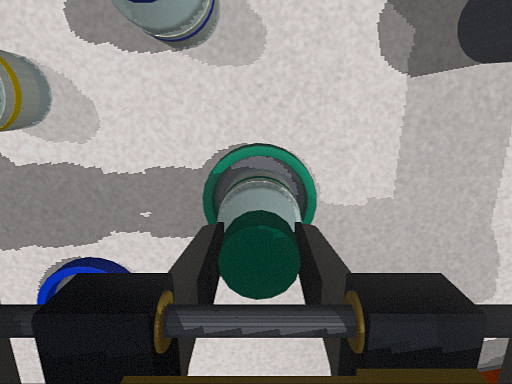

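The wrist image shows the green bottle inside the green ring, whose centre is at about (259,199). Now I release it and go to blue.

Request:
carry_out:
  targets:
    - [0,0,0,0,0,0,1]
    - [0,0,0,0,0,0,1]
    - [0,0,0,0,0,0,1]
    - [0,0,0,0,0,0,1]
    - [0,0,0,0,0,0,1]
    - [0,0,1,0,0,0,1]
    - [0,0,3.5,0,0,0,1]
    - [0,0,7,0,0,0,1]

```text
time: 15.55
ee_pos: [585.8, 174.0, 153.2]
tool_rot: [-3.14, 0.001, 1.336]
wrist_force: [0.3, -0.4, 0.6]
grip_width: 91.9
```

Request:
carry_out:
  targets:
    - [0,0,4,0,0,0,1]
    - [-1,-0.1,6,0,0,0,1]
    - [-4,-0.5,6,0,0,0,1]
    - [-8,-1,6,0,0,0,1]
    - [-12,-1.6,6,0,0,0,1]
    - [-14.5,-2,6,0,0,0,1]
    - [-15.3,-2.1,6,0,0,0,1]
    - [-15.3,-2.1,6,0,0,0,1]

```text
time: 16.55
ee_pos: [433.9, 153.4, 213.3]
tool_rot: [3.14, -0.001, 1.336]
wrist_force: [0.2, -0.4, 0.6]
grip_width: 92.3
```

```bash
python3 - <<'E'
from station import get_obs, capture
from h import *
o=get_obs();print(o["time"],o["ee_pos"],o["wrist_force"])
for n in("wrist","top"):
  c=capture(n)
  for k in("blue","green"):
   for e,a in blobs(c)[k]: print(n,k,np.round(e[0],1),np.round(e[1]),a,ray(c,*e[0],18),ray(c,*e[0],108))
E
```

```text
16.55 [433.88336368 153.41273799 213.29133338] [ 0.23511468 -0.39083378  0.57240135]
wrist blue [192.  342.6] [40. 57.] 696.0 [656.36095742   2.62891522] [583.43997855  44.04214031]
wrist blue [258.6 186.8] [43. 46.] 1544.5 [454.66813453 148.65052859] [431.29049769 154.19535424]
wrist green [312.7 339.3] [ 3. 24.] 48.0 [691.07585665 171.26796569] [609.62759306 171.25709826]
wrist green [300.9 274.1] [57. 64.] 526.0 [584.73667332 175.42355126] [529.40931208 174.39191573]
top blue [239.6 149. ] [29. 29.] 663.5 [648.58654645   2.22499277] [6.32546089e+02 2.10653527e-01]
top green [179.2 173.9] [19. 28.] 186.0 [578.12643427 184.69910192] [567.40028473 168.92203039]
```

Request:
carry_out:
  targets:
    - [0,0,-1,0,0,0,1]
    - [0,0,-3.5,0,0,0,1]
    - [0,0,-7,0,0,0,1]
    - [0,0,-10,0,0,0,1]
    - [0,0,-12,0,0,0,1]
    - [0,0,-13.2,0,0,0,1]
    - [0,0,-13.6,0,0,0,1]
    - [0,0,-13.6,0,0,0,1]

```text
time: 17.65
ee_pos: [433.6, 153.2, 76.7]
tool_rot: [3.141, -0.0, 1.336]
wrist_force: [-0.3, -0.4, 0.0]
grip_width: 91.9
```

Request:
carry_out:
  targets:
    - [0,0,0,0,0,0,-1]
    - [0,0,0,0,0,0,-1]
    - [0,0,0,0,0,0,-1]
    - [0,0,0,0,0,0,-1]
    - [0,0,0,0,0,0,-1]
    - [0,0,0,0,0,0,-1]
    - [0,0,0,0,0,0,-1]
    - [0,0,0,0,0,0,-1]

```text
time: 18.65
ee_pos: [433.3, 153.2, 76.6]
tool_rot: [3.142, -0.0, 1.336]
wrist_force: [-0.6, 0.1, 1.7]
grip_width: 41.6
```

Request:
carry_out:
  targets:
    - [0,0,0.5,0,0,0,-1]
    - [0,0,2,0,0,0,-1]
    - [0,0,4.5,0,0,0,-1]
    - [0,0,7.5,0,0,0,-1]
    - [0,0,10.5,0,0,0,-1]
    - [1,-0.7,13,0,0,0,-1]
    - [3.5,-2.5,14,0,0,0,-1]
    - [7,-5,14,0,0,0,-1]

```text
time: 19.65
ee_pos: [504.1, 103.6, 218.8]
tool_rot: [3.14, -0.003, 1.338]
wrist_force: [0.2, 1.0, -2.8]
grip_width: 41.2
```

Request:
carry_out:
  targets:
    - [4,-2.8,0,0,0,0,-1]
    - [8,-5.5,0,0,0,0,-1]
    - [11.5,-8,0,0,0,0,-1]
    - [14,-9.7,0,0,0,0,-1]
    - [14.7,-10.1,0,0,0,0,-1]
    - [14.7,-10.1,-1,0,0,0,-1]
    - [14.7,-10.1,-4,0,0,0,-1]
    - [14.7,-10.1,-7,0,0,0,-1]

```text
time: 20.65
ee_pos: [649.0, 4.0, 145.8]
tool_rot: [-3.141, -0.001, 1.338]
wrist_force: [0.3, -0.6, -1.9]
grip_width: 41.4
```

Request:
carry_out:
  targets:
    - [0,0,-2,0,0,0,-1]
    - [0,0,-3.5,0,0,0,-1]
    - [0,0,-4.7,0,0,0,-1]
    - [0,0,-5.5,0,0,0,-1]
    - [0,0,-6,0,0,0,-1]
    - [0,0,-6.3,0,0,0,-1]
    - [0,0,-6.4,0,0,0,-1]
    - [0,0,-6.4,0,0,0,-1]

```text
time: 21.65
ee_pos: [650.5, 2.2, 82.9]
tool_rot: [3.141, -0.0, 1.336]
wrist_force: [0.4, -0.1, -2.1]
grip_width: 40.8
```

```bash
python3 - <<'E'
from station import get_obs, capture
from h import *
o=get_obs();print(o["time"],o["ee_pos"],o["wrist_force"])
c=capture("wrist");cv2.imwrite("pics/w5.png",c["color"][:,:,::-1])
for e,a in blobs(c)["blue"]: print(np.round(e[0],1),np.round(e[1]),a,ray(c,*e[0],18),ray(c,*e[0],114))
E
```

```text
21.65 [650.48909904   2.1711405   82.88330204] [ 0.42996093 -0.11461078 -2.1352586 ]
[258.8 254.5] [80. 88.] 5548.5 [694.73574485  -8.20351445] [646.55912767   3.30818941]
[259.3 213.5] [75. 79.] 47.5 [659.25012365   0.66920649] [625.50478054   8.57255679]
[259.8 197.4] [102. 105.] 2189.5 [646.04755721   4.26377213] [617.67142699  10.70528633]
```

View pics/w5.png

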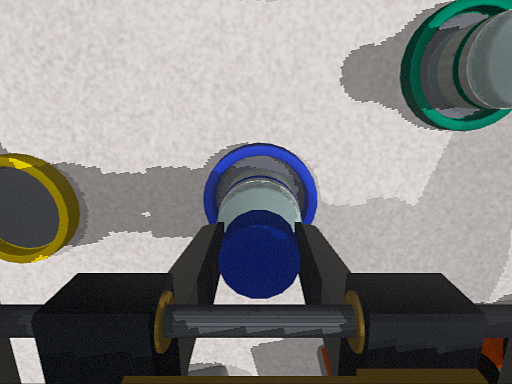

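The blue bottle is centred in the blue ring, and the green bottle stands in its own at the upper right. Next is yellow.

Request:
carry_out:
  targets:
    - [0,0,0,0,0,0,1]
    - [0,0,0,0,0,0,1]
    - [0,0,0,0,0,0,1]
    - [0,0,0,0,0,0,1]
    - [0,0,0,0,0,0,1]
    - [0,0,1,0,0,0,1]
    - [0,0,3.5,0,0,0,1]
    - [0,0,7,0,0,0,1]

```text
time: 22.7
ee_pos: [649.7, 2.1, 153.2]
tool_rot: [-3.14, 0.001, 1.336]
wrist_force: [-0.2, -0.1, 0.4]
grip_width: 92.1
```

Request:
carry_out:
  targets:
    - [0,0,4,0,0,0,1]
    - [-1.5,0.1,6,0,0,0,1]
    - [-5.5,0.3,6,0,0,0,1]
    - [-10.5,0.5,6,0,0,0,1]
    - [-15,0.7,6,0,0,0,1]
    - [-18,0.8,6,0,0,0,1]
    - [-19.1,0.8,6,0,0,0,1]
    - [-19.1,0.8,6,0,0,0,1]

```text
time: 23.7
ee_pos: [459.9, 10.3, 213.4]
tool_rot: [3.14, -0.001, 1.336]
wrist_force: [1.3, -1.4, 0.2]
grip_width: 91.7
```

```bash
python3 - <<'E'
from station import get_obs, capture
from h import *
o=get_obs();print(o["time"],o["ee_pos"],o["wrist_force"])
for n in("wrist",):
  c=capture(n)
  for k in("blue","yellow"):
   for e,a in blobs(c)[k]: print(n,k,np.round(e[0],1),np.round(e[1]),a,ray(c,*e[0],18),ray(c,*e[0],108))
E
```

```text
23.7 [459.88451884  10.25782683 213.35449967] [ 1.25487031 -1.42585019  0.21765192]
wrist blue [292.3 355. ] [38. 40.] 1166.5 [737.20591133  -5.78939623] [650.81075068   2.53034078]
wrist blue [285.5 297.4] [53. 60.] 623.0 [641.02890826   4.72505751] [578.25625343  10.46228793]
wrist yellow [168.9 295.5] [11. 20.] 159.0 [ 601.13650538 -148.93294227] [ 548.16201945 -105.45501626]
wrist yellow [259.  186.2] [43. 46.] 1558.0 [480.16022572   6.02504732] [456.89931767  11.44298086]
```

Request:
carry_out:
  targets:
    - [0,0,-1,0,0,0,1]
    - [0,0,-3.5,0,0,0,1]
    - [0,0,-7,0,0,0,1]
    - [0,0,-10,0,0,0,1]
    - [0,0,-12,0,0,0,1]
    - [0,0,-13.2,0,0,0,1]
    - [0,0,-13.6,0,0,0,1]
    - [0,0,-13.6,0,0,0,1]

```text
time: 24.75
ee_pos: [459.6, 10.0, 76.6]
tool_rot: [3.141, 0.0, 1.336]
wrist_force: [1.0, -0.3, -0.3]
grip_width: 91.8
```

Request:
carry_out:
  targets:
    - [0,0,0,0,0,0,-1]
    - [0,0,0,0,0,0,-1]
    - [0,0,0,0,0,0,-1]
    - [0,0,0,0,0,0,-1]
    - [0,0,0,0,0,0,-1]
    - [0,0,0,0,0,0,-1]
    - [0,0,0,0,0,0,-1]
    - [0,0,0,0,0,0,-1]

```text
time: 25.75
ee_pos: [459.3, 10.3, 76.6]
tool_rot: [3.142, -0.0, 1.336]
wrist_force: [0.1, 1.1, 0.9]
grip_width: 41.0
```

Request:
carry_out:
  targets:
    - [0,0,0.5,0,0,0,-1]
    - [0,0,2,0,0,0,-1]
    - [0,0,4.5,0,0,0,-1]
    - [0,0,7.5,0,0,0,-1]
    - [0,0,10.5,0,0,0,-1]
    - [0.7,-1,13,0,0,0,-1]
    - [2.5,-3.5,14,0,0,0,-1]
    - [5,-7,14,0,0,0,-1]

```text
time: 26.75
ee_pos: [510.1, -59.6, 218.7]
tool_rot: [3.139, -0.002, 1.338]
wrist_force: [-0.3, 1.1, -1.9]
grip_width: 41.7
```

Request:
carry_out:
  targets:
    - [3,-4,0,0,0,0,-1]
    - [6,-8,0,0,0,0,-1]
    - [8.7,-11.3,0,0,0,0,-1]
    - [10,-13,0,0,0,0,-1]
    - [10.3,-13.4,0,0,0,0,-1]
    - [10.3,-13.4,-1,0,0,0,-1]
    - [10.3,-13.4,-4,0,0,0,-1]
    - [10.3,-13.4,-7,0,0,0,-1]

```text
time: 27.75
ee_pos: [611.7, -191.9, 145.8]
tool_rot: [-3.141, -0.001, 1.338]
wrist_force: [-0.4, 0.2, -1.4]
grip_width: 41.4
```

Request:
carry_out:
  targets:
    - [0,0,-2,0,0,0,-1]
    - [0,0,-3.5,0,0,0,-1]
    - [0,0,-4.7,0,0,0,-1]
    - [0,0,-5.5,0,0,0,-1]
    - [0,0,-6,0,0,0,-1]
    - [0,0,-6.3,0,0,0,-1]
    - [0,0,-6.4,0,0,0,-1]
    - [0,0,-6.4,0,0,0,-1]

```text
time: 28.75
ee_pos: [612.5, -193.9, 82.9]
tool_rot: [3.141, -0.0, 1.336]
wrist_force: [-0.4, 0.1, -2.3]
grip_width: 41.5
```

```bash
python3 - <<'E'
from station import get_obs, capture
from h import *
o=get_obs();print(o["time"],o["ee_pos"],o["wrist_force"])
c=capture("wrist");cv2.imwrite("pics/w6.png",c["color"][:,:,::-1])
for e,a in blobs(c)["yellow"]: print(np.round(e[0],1),np.round(e[1]),a,ray(c,*e[0],18),ray(c,*e[0],114))
E
```

```text
28.75 [ 612.47594326 -193.93355446   82.88820654] [-0.36214145  0.07264444 -2.30039588]
[258.9 253.7] [81. 88.] 5595.0 [ 655.98792566 -203.99681533] [ 608.11029406 -192.58522811]
[259.2 217.2] [82. 84.] 73.0 [ 624.30766655 -196.18151294] [ 589.31394178 -187.94829707]
[258.3 197.3] [101. 105.] 2291.5 [ 607.67393178 -192.94462843] [ 579.44490827 -186.02780704]
```

View pics/w6.png

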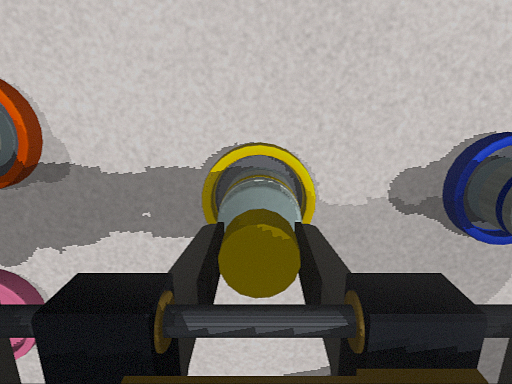

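The yellow bottle is centred in the yellow ring. I release it, rise and move back clear, still above bottle height.

Request:
carry_out:
  targets:
    - [0,0,0,0,0,0,1]
    - [0,0,0,0,0,0,1]
    - [0,0,0,0,0,0,1]
    - [0,0,0,0,0,0,1]
    - [0,0,0,0,0,0,1]
    - [0,0,1,0,0,0,1]
    - [0,0,3.5,0,0,0,1]
    - [0,0,7,0,0,0,1]

```text
time: 29.8
ee_pos: [611.8, -193.7, 153.2]
tool_rot: [-3.14, 0.0, 1.336]
wrist_force: [-0.1, -0.6, 1.2]
grip_width: 92.0
```

Request:
carry_out:
  targets:
    - [0,0,4,0,0,0,1]
    - [-2,1,8,0,0,0,1]
    - [-6,3,11,0,0,0,1]
    - [-10,6,12,0,0,0,1]
    - [-13,9,12,0,0,0,1]
    - [-15,11,12,0,0,0,1]
    - [-16,12,12,0,0,0,1]
    - [-16,12,12,0,0,0,1]

```text
time: 30.8
ee_pos: [452.4, -73.7, 273.2]
tool_rot: [3.14, -0.001, 1.337]
wrist_force: [0.6, -1.0, -0.2]
grip_width: 91.9
```

```bash
python3 - <<'E'
from station import get_obs, capture
from h import *
o=get_obs();print(o["time"],o["ee_pos"])
for n in("scene","top"):
    c=capture(n);cv2.imwrite(f"pics/{n}7.png",cv2.resize(c["color"][:,:,::-1],None,fx=1.5,fy=1.5))
    for k,l in blobs(c).items():
      for e,a in l: print(n,k,np.round(e[0],1),np.round(e[1]),a,"z18",ray(c,*e[0],18).round(1),"z114",ray(c,*e[0],114).round(1))
E
```

```text
30.8 [452.42913259 -73.67791652 273.1575329 ]
scene orange [136.6 214.2] [28. 31.] 188.5 z18 [ 509.8 -394.1] z114 [ 565.3 -373.3]
scene orange [128.2 198.4] [16. 17.] 205.0 z18 [ 453.1 -414.6] z114 [ 513.9 -391.8]
scene orange [507.2   3. ] [ 8. 11.] 48.5 z18 [-127.  1095.1] z114 [-12.3 977.5]
scene yellow [212.9 233.3] [29. 31.] 184.0 z18 [ 613.1 -193.7] z114 [ 659.  -191.5]
scene yellow [209.8 218.5] [15. 17.] 202.0 z18 [ 566.4 -195.1] z114 [ 616.7 -192.8]
scene green [344.7 182.5] [11. 14.] 120.0 z18 [533.1 208.9] z114 [586.4 173.7]
scene blue [286.3 231.7] [28. 31.] 137.0 z18 [650.7   3.1] z114 [693. -13.]
scene blue [288.1 216.1] [14. 15.] 163.0 z18 [605.2  19.9] z114 [651.8   2.3]
top orange [373.7 192.3] [29. 33.] 730.5 z18 [ 507.1 -397. ] z114 [ 501.4 -367. ]
top yellow [305.1 160.1] [29. 30.] 678.0 z18 [ 609.8 -194.2] z114 [ 595.8 -180.5]
top green [176.1 171. ] [15. 24.] 174.5 z18 [587.1 193.9] z114 [574.9 176.4]
top blue [239.6 149. ] [29. 29.] 660.5 z18 [648.6   2.3] z114 [6.315e+02 1.000e-01]
```

View pics/scene7.png

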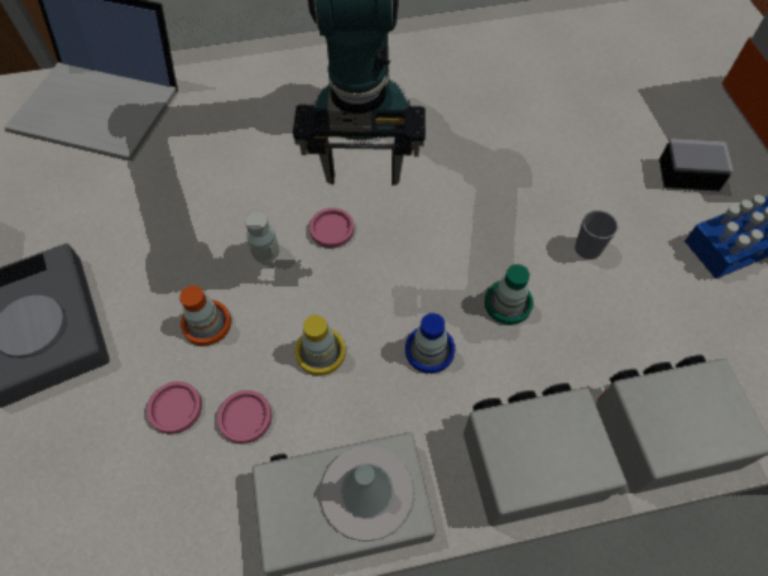

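View pics/top7.png

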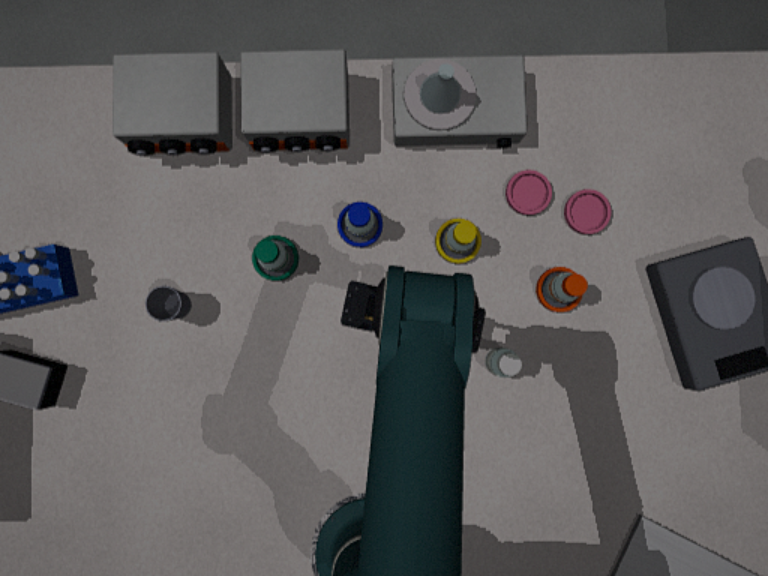

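Each bottle stands upright in the ring of its colour, with cap and ring centres within about 6 mm in the scene view. The white bottle and the beaker haven't moved.

```bash
python3 -c "
from station import job,get_obs
job.hand_in();print(get_obs()['time'])"
```

```text
the job is handed in; nothing more can be done
the job is handed in; nothing more can be done
```

All four bottles (orange, green, blue, yellow) are standing in the stands of their colours, and the job is handed in. The robot clock read about 31 s of the 102 s allowed. The hand-in reported no verdict.

- **Placing:** each bottle was gripped by its cap (about 41 mm finger opening) and lifted clear. It was set down slowly, and the fingers opened with the underside a fraction of a millimetre above the stand floor, going by the commanded heights.
- **Last checks:** the final scene and top pictures showed every bottle upright in its own ring. In the scene view, cap and ring centres agreed to about 6 mm or better (limit 13 mm). Green's ring wasn't picked up in that picture, so I compared its cap with the earlier ring measurement. The gripper was open and clear of everything, and the white bottle and the beaker looked unmoved in the pictures; I didn't measure their shift.
- **Disagreements:** the cameras differed from each other by 2–5 mm. In the final top view the colour masks merged cap and ring, or showed only part of one, so those numbers couldn't measure centring.

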